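# Set out the oak trays on the TV stand

### The job

Set out the two felt-padded oak trays for the evening. On the tray with two equal square pads, centre the incense dish on the left pad (left as seen from the robot) and the glass paperweight on the pad to its right, and stand the brass burner upright in the middle of the dish; on the deeper tray lay the remote flat along the long pad at the back, centred and lengthwise with the pad, and the earbud case right way up on the middle of the pad in front of it. Leave the candle jar, the coasters and the matchbox where they are.

Things in the scene. Friction and masses are not known exactly. Their poses are not given: they have to be found in the camera images.
- pair_tray: Fixed pale oak tray, 100 mm (x) by 250 mm (y), with two equal square grey felt pads (80 mm). Origin: centre of its underside; x points away from the robot, y to its left, yaw within 0.2 rad. The board is 8 mm thick; front and back are open, each short end has a cheek 10 mm thick, 24 mm high. Pad centres: left y = +55 mm, right y = -55 mm, x = 0. It may stand left or right of the other tray.
- deep_tray: Fixed pale oak tray, 160 mm (x) by 220 mm (y), with a long grey felt pad (50 by 165 mm, along y) at the back and a smaller pad (60 by 80 mm) in front of it. Origin: centre of its underside; axes and yaw as the other tray. The board is 8 mm thick; front and back are open, each short end has a cheek 10 mm thick, 24 mm high. Pad centres: back x = +40 mm, front x = -40 mm, y = 0.
- dish_mid (a point): White ceramic incense dish, round, 66 mm across and 13 mm high, upright outer wall, 4 mm rim; its flat inner floor (58 mm across) lies 8 mm above its underside. Loose, about 0.13 kg. Its point lies at its centre, half-way up; z points up. 
- paperweight_mid (a point): Pale blue-green glass paperweight, round, 58 mm across and 40 mm high, upright sides up to 26 mm, domed above. Loose, about 0.25 kg. Its point lies at its centre, half-way up; z points up. 
- burner_mid (a point): Brass incense burner, a round pot 34 mm across and 52 mm high, upright sides up to 36 mm, with a small knob on its domed top. Loose, about 0.13 kg. Its point lies at its centre, half-way up; z points up. 
- remote_mid (a point): Grey remote control with black keys, 44 mm wide (its x), 150 mm long (its y), 20 mm thick, lying keys up. Loose, about 0.09 kg. Its point lies at its centre, half-way up; z points up. Either end may point left.
- case_mid (a point): Black silicone earbud case with a closed flip-top lid (the lid does not move), rounded, 46 mm (its x) by 62 mm (its y), 28 mm high, right way up at the start. Loose, about 0.06 kg. Its point lies at its centre, half-way up; z points up. 
- jar_mid (a point): Bystander: amber glass candle jar with a wooden lid, round, 58 mm across, 65 mm high, standing between the trays. Loose; leave alone. Its point lies at its centre, half-way up; z points up. 
- coasters_mid (a point): Bystander: two round cork coasters stacked as one piece, 80 mm across, 10 mm high. Loose; leave alone. Its point lies at its centre, half-way up; z points up. 
- matchbox_mid (a point): Bystander: plain cardboard matchbox, 36 by 55 mm, 14 mm high, lying flat. Loose; leave alone. Its point lies at its centre, half-way up; z points up. 
There are look-alikes about, which are no part of the job. Leave any pink or purple look-alike of the part that bears paperweight_mid alone.

How it is judged:
At the end, for the whole second after the job is handed in: Dish, paperweight, remote and case within 15 mm (each tray axis) of their pads' centres, remote within 0.2 rad of its pad's length; burner on the dish floor within 14 mm of its centre; all on their supports, upright within 0.15 rad, released, at rest (x of dish_mid in the frame of pair_tray between -0.015 and 0.015 m and y of dish_mid in the frame of pair_tray between 0.04 and 0.07 m and z of dish_mid in the frame of pair_tray between 0.009 and 0.02 m and x of paperweight_mid in the frame of pair_tray between -0.015 and 0.015 m and y of paperweight_mid in the frame of pair_tray between -0.07 and -0.04 m and z of paperweight_mid in the frame of pair_tray between 0.022 and 0.034 m and x of remote_mid in the frame of deep_tray between 0.025 and 0.055 m and y of remote_mid in the frame of deep_tray between -0.015 and 0.015 m and z of remote_mid in the frame of deep_tray between 0.013 and 0.024 m and x of case_mid in the frame of deep_tray between -0.055 and -0.025 m and y of case_mid in the frame of deep_tray between -0.015 and 0.015 m and z of case_mid in the frame of deep_tray between 0.016 and 0.028 m and horizontal distance between burner_mid and dish_mid below 0.014 m and z of burner_mid in the frame of dish_mid between 0.022 and 0.033 m and angle between the y axis of remote_mid and the y axis of deep_tray, either way round below 0.2 rad and angle between each of dish_mid, paperweight_mid, remote_mid, case_mid, burner_mid's own z axis and vertical below 0.15 rad and linear speed of each of dish, paperweight, remote, earbud_case, burner below 0.02 m/s); the robot touches nothing.
It fails at once if the candle jar is moved by more than 20 mm (distance of jar_mid from where it was at the start of the episode above 0.02 m).
It fails at once if the coaster stack is moved by more than 20 mm (distance of coasters_mid from where it was at the start of the episode above 0.02 m).
It fails at once if the matchbox is moved by more than 20 mm (distance of matchbox_mid from where it was at the start of the episode above 0.02 m).
It also fails if it takes over 115 s, if anything falls off the work surface, if the arm or the gripper's body presses on something with over 40 N, if the wrist force passes 120 N, or if a joint passes its speed limit or range.

### The arm

A 6-joint arm with a two-finger parallel gripper is mounted at the origin on the work surface. World frame = base frame: x ahead of the robot, y to its left, z up, the work surface at z = 0. Lengths are in m, angles in rad, forces in N, time in s.
With the tool pointing down it reaches from about 0.35 to 0.925 m from the base axis. Payload 6.4 kg.
Tool frame: the origin (TCP) lies midway between the tips of the shut fingers; the grasp point (between the pads) lies 19 mm behind it (robot.tcp_to_grasp is the distance from the TCP to the grasp point, in m); z points along the fingers, y is the direction in which the jaws open and shut (so a half turn about z gives the same grasp; the last joint's range is limited). The gripper opens to 85 mm and grips with 20 to 120 N. Pads are 22 mm wide; open, the fingers measure 114 mm over their backs; the gripper's body (76 mm by 85 mm) begins 54 mm behind the grasp point. The pads swing forward as they close: fully open they stand 13 mm farther back than shut.
Start: joints at [-1.521, 0.245, 1.558, -0, 1.339, -0.174], TCP at [0.144, -0.634, 0.231] pointing down, gripper open.
Joint ranges: [-3.13, 3.13], [-1.02, 2.26], [0.13, 2.54], [-0.95, 4.09], [0.21, 2.88], [-2.74, 2.74]. Speed limits (rad/s): [2.57, 2.57, 3.14, 3.14, 3.14, 3.14].

### API

Orientations are given as a rotation vector (axis times angle).
In Python, from rig import robot gives the robot as it stands.
- The arm moves only by the tool drive_tool, never from a script. Its argument "steps" is a list of rows, each a list of 7 numbers: the turn, a rotation vector about the tool's x, y, z in rad, then the shift along the tool's x, y, z in cm, then the finger opening in cm, from 0 to 8.54. A call has 1 to 8 rows; each row is the pose to reach, as a shift and turn from the pose commanded when the call began, along the tool's axes at that moment; what a row does not reach only later rows make up. A row lasts 1/8 s, in which the tool goes at most 62.5 mm and 10.7 degrees, less where a joint would pass 70% of its speed; a pose out of reach is approached as far as the arm can. A call with a gripper value outside its range is refused whole. The fingers move at their own pace and stop on an object; "force" is the grip in N (left out, the last holds). Time passes only in rows, so rows that repeat a pose let the fingers close. It gives the time, the measured TCP pose, the force and the opening at its end, in the units of the state.
- robot.get_obs(): the state, without advancing time (a new reading comes with each control period).
- robot.grab_frame(name): name is "scene" or "top"; returns the picture (420x560x3 uint8, red, green, blue); there is no depth.
- robot.calibration(name): a dict with "fx", "fy", "cx", "cy" (pixels), "k1" (the pictures are not rectified: a ray, as slopes to the right and down, at radius r is drawn at 1 + k1 r^2 times it, then the intrinsics apply), "T" (4x4, takes a point from camera to world coordinates). Camera axes: x right, y down, z forward; pixel columns grow to the right and rows downward; lengths in m; the calibration is good to about 2 mm. A picture is of the moment at which its call begins. calibration takes no time and is no camera call.
- robot.close_job(): hands the job in, once; it reports no verdict.
The state is a dict: "time_s": time; "joints": joint angles; "joint_velocities": joint speeds; "joint_efforts": joint torques, N m; "ee_pos": TCP position; "tcp_rot": TCP orientation; "force": force on the tool from outside, world axes, zero at the start; "ft_torque": the same for the moment, N m; "width": opening from 0.0 (shut) to 1.0 (fully open).
Only numpy, scipy, OpenCV 4.12 (cv2) and the standard library are available. Lean on these libraries where they do the work, as an engineer would, in place of code of your own. Each camera call takes 0.05 s, during which the arm holds its last target.

## Working session

There is one attempt and no reset: what is moved stays moved. The work goes in short steps, Python scripts to look and compute and a tool call to move; the robot and the scene stay as the last step left them, time stands still between calls to the robot, and variables do not carry over. Pictures are saved under pics/ and viewed, and the job is handed in when it is done.

Besides the shell and the picture viewer there is one more tool, called after "Call:" by a JSON object that holds its "method" and its "body", one argument or row to a line. drive_tool: Moves the arm, as the interface text tells. Its arguments: {"type":"object","properties":{"steps":{"type":"array","items":{"type":"array","items":{"type":"number"}}},"force":{"type":"number"}},"required":["steps"]}

```bash
ls; mkdir -p pics; python3 - <<'E'
from rig import robot
import cv2,numpy as np
print(robot.get_obs())
for n in("scene","top"):
    im=robot.grab_frame(n); cv2.imwrite(f"pics/{n}0.png",im[:,:,::-1])
    c=robot.calibration(n); print({k:(np.round(v,4) if k=="T" else v) for k,v in c.items()})
E
```

```text
pics
{'time_s': 0.0, 'joints': array([-1.52108865e+00,  2.45795247e-01,  1.55899629e+00, -2.96583103e-06,
        1.33867907e+00, -1.74126715e-01]), 'joint_velocities': array([-1.65115922e-04,  8.61130531e-04,  4.67772700e-04,  1.81111426e-03,
        7.35014437e-06, -4.40496405e-04]), 'joint_efforts': array([ 7.23492594e-04, -4.29502201e+01, -3.26126683e+01, -4.47266552e-05,
        5.43503775e-03,  8.59491593e-06]), 'ee_pos': array([ 0.14424117, -0.63323627,  0.23020188]), 'tcp_rot': array([-3.12007533e+00, -3.50656435e-01, -1.78762103e-04]), 'force': array([-0.68381454, -0.62984589, -0.40729436]), 'ft_torque': array([0.01828874, 0.00188724, 0.00104327]), 'width': 1.0027787868814522}
{'fx': 447.6585229547234, 'fy': 447.6585229547234, 'cx': 276.3164183294725, 'cy': 203.02095885737657, 'k1': -0.022222111663725307, 'T': array([[ 0.6712,  0.4739, -0.57  ,  1.0676],
       [ 0.7412, -0.4197,  0.5239, -0.5322],
       [ 0.009 , -0.7742, -0.6329,  0.6776],
       [ 0.    ,  0.    ,  0.    ,  1.    ]])}
{'fx': 404.1480486867326, 'fy': 404.1480486867326, 'cx': 279.2415921080652, 'cy': 211.69773059163984, 'k1': -0.08218671665296833, 'T': array([[-0.0202, -0.9985,  0.0515,  0.4559],
       [-0.9993,  0.0185, -0.034 ,  0.0149],
       [ 0.033 , -0.0522, -0.9981,  0.87  ],
       [ 0.    ,  0.    ,  0.    ,  1.    ]])}
```

View pics/scene0.png

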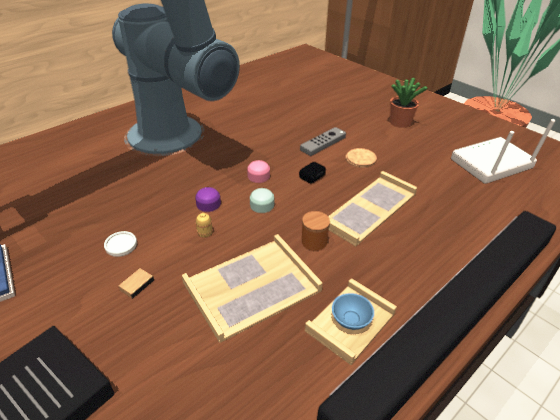

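View pics/top0.png

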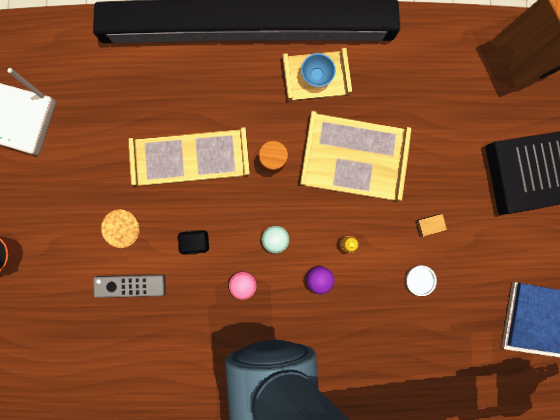

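The top picture has +x up and +y left. The pair tray is at (189,157) and the deep tray at (357,156). There are three paperweights: pale green at (275,239), pink at (242,286) and purple at (320,280). The burner is at (349,244), dish (421,281), case (193,242) and remote (129,286). Next I'll confirm the candidates in an enlarged crop and measure.

```bash
cat > h.py <<'E'
import numpy as np,cv2
from rig import robot
def ray(n,uv):
    c=robot.calibration(n); K=np.array([[c["fx"],0,c["cx"]],[0,c["fy"],c["cy"]],[0,0,1]])
    p=cv2.undistortPoints(np.array(uv,float).reshape(-1,1,2),K,np.array([c["k1"],0,0,0]))[:,0]
    d=np.c_[p,np.ones(len(p))]@c["T"][:3,:3].T
    return c["T"][:3,3],d
def onz(n,uv,z):
    o,d=ray(n,uv); t=(z-o[2])/d[:,2]; return (o+d*t[:,None])[:,:2]
def blob(mask,box=None,show=None):
    m=mask.astype(np.uint8)
    if box:
        k=np.zeros_like(m); x0,y0,x1,y1=box; k[y0:y1,x0:x1]=1; m&=k
    m=cv2.morphologyEx(m,cv2.MORPH_OPEN,np.ones((3,3)))
    cs,_=cv2.findContours(m,cv2.RETR_EXTERNAL,cv2.CHAIN_APPROX_NONE)
    return max(cs,key=cv2.contourArea)
def tool_delta(o,p,jaw=None):
    """world target TCP p -> tool-axis shift cm ; jaw yaw -> turn about tool z"""
    from scipy.spatial.transform import Rotation as R
    M=R.from_rotvec(o["tcp_rot"]).as_matrix(); s=M.T@(np.array(p)-o["ee_pos"])*100
    t=None
    if jaw is not None:
        cur=np.arctan2(M[1,1],M[0,1]); d=(jaw-cur+np.pi/2)%np.pi-np.pi/2; t=-d
    return s,t
E
python3 - <<'E'
import cv2
im=cv2.imread("pics/top0.png")[205:315,85:445]
cv2.imwrite("pics/crop0.png",cv2.resize(im,None,fx=2.2,fy=2.2,interpolation=2))
im=cv2.imread("pics/top0.png")[95:215,115:425]
cv2.imwrite("pics/crop1.png",cv2.resize(im,None,fx=2.5,fy=2.5,interpolation=2))
E
```

```text
(no output)
```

View pics/crop0.png

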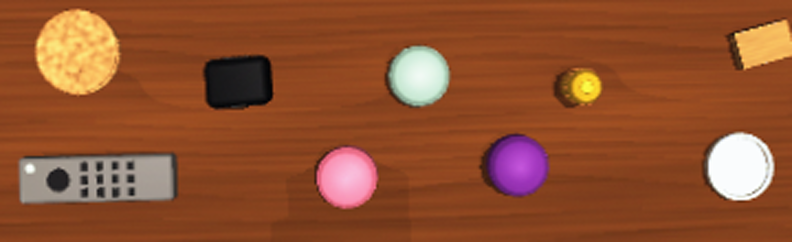

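View pics/crop1.png

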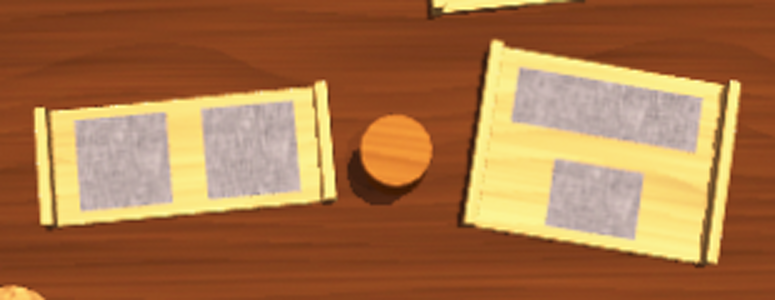

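Candidates for the paperweight are pale blue-green (275,239), pink (242,286) and purple (320,280). Only the one at (275,239) is pale blue-green, so that is the target. The crop confirms its colour, and shows the pads clearly as grey patches.

```bash
cat > meas.py <<'E'
from h import *
def pads(im):
    hsv=cv2.cvtColor(im,cv2.COLOR_BGR2HSV); g=(hsv[...,1]<60)&(hsv[...,2]>90)
    out={}
    for k,b in dict(L=(135,128,188,188),R=(190,128,240,185),B=(310,115,402,160),F=(325,155,378,195)).items():
        c=blob(g,b); w=onz("top",c[:,0],.0085)*1000
        r=cv2.minAreaRect(w.astype(np.float32)); out[k]=r; print(k,np.round(r[0],1),np.round(r[1],1),round(r[2],2))
    return out
if __name__=="__main__":
    im=cv2.imread("pics/top0.png"); hsv=cv2.cvtColor(im,cv2.COLOR_BGR2HSV); H,S,V=[hsv[...,i].astype(int) for i in range(3)]
    P=pads(im)
    for n,m,b,z in [("dish",(S<70)&(V>130),(400,260,445,305),.013),("pw",(H>50)&(H<100)&(V>120),(255,220,296,260),.024),
      ("remote",(S<90)&(V>90),(85,268,172,304),.02),("case",(V<45),(172,222,215,262),.024),("burner",(H>19)&(H<35)&(S>120)&(V>90),(330,225,365,262),.03)]:
        c=blob(m,b); w=(onz("top",c[:,0],z)*1000).astype(np.float32); r=cv2.minAreaRect(w); e=cv2.minEnclosingCircle(w)
        print(n,cv2.boundingRect(c),"rect",np.round(r[0],1),np.round(r[1],1),round(r[2],1),"circ",np.round(e[0],1),round(2*e[1],1))
    s=cv2.imread("pics/scene0.png"); hsv=cv2.cvtColor(s,cv2.COLOR_BGR2HSV); H,S,V=[hsv[...,i].astype(int) for i in range(3)]
    for n,m,b,z in [("dish",(S<90)&(V>130),(98,226,142,260),.013),("pw",(H>50)&(H<100)&(V>100)&(S<130),(244,183,280,216),.02),("case",(V<50),(295,158,330,187),.014),("burner",(H>17)&(H<35)&(S>120)&(V>70),(190,208,218,240),.02)]:
        c=blob(m,b); bx=cv2.boundingRect(c); M=cv2.moments(c); uv=(M["m10"]/M["m00"],M["m01"]/M["m00"])
        print("scene",n,bx,np.round(uv,1),np.round(onz("scene",[uv],z)*1000,1))
E
python3 meas.py; python3 - <<'E'
import cv2
im=cv2.imread("pics/scene0.png")[200:245,180:230]
im2=cv2.imread("pics/top0.png")[222:267,325:375]
cv2.imwrite("pics/crop2.png",cv2.resize(cv2.hconcat([im,im2]),None,fx=8,fy=8,interpolation=0))
E
```

```text
L [618.2 231.5] [77.8 78.4] 4.3
R [626.  121.4] [77.7 78.7] 4.24
B [ 657.7 -188.8] [162.6  48.1] 80.06
F [ 578.4 -174.7] [77.9 57.7] 79.93
dish (407, 265, 30, 31) rect [ 346.9 -318.6] [64.8 64.7] 88.3 circ [ 346.1 -317.7] 67.1
pw (262, 226, 27, 27) rect [442.1  -4.4] [54.7 53.2] 43.9 circ [442.7  -4. ] 56.1
remote (94, 275, 70, 22) rect [350.2 305.2] [ 43.1 147.2] 1.3 circ [348.9 305.5] 150.6
case (178, 231, 31, 23) rect [440.2 166.9] [45.4 62. ] 3.0 circ [440.4 166.9] 69.3
burner (345, 238, 13, 13) rect [ 428.8 -162.6] [25.4 25.1] 88.6 circ [ 428.9 -162.5] 28.2
scene dish (104, 231, 33, 26) [119.8 243.2] [[ 349.4 -319.2]]
scene pw (250, 189, 24, 23) [261.4 200.2] [[444.5  -7. ]]
scene case (299, 163, 26, 20) [311.9 172.4] [[438.7 168.4]]
scene burner (196, 214, 14, 12) [202.8 219.9] [[ 411.1 -149.3]]
```

View pics/crop2.png

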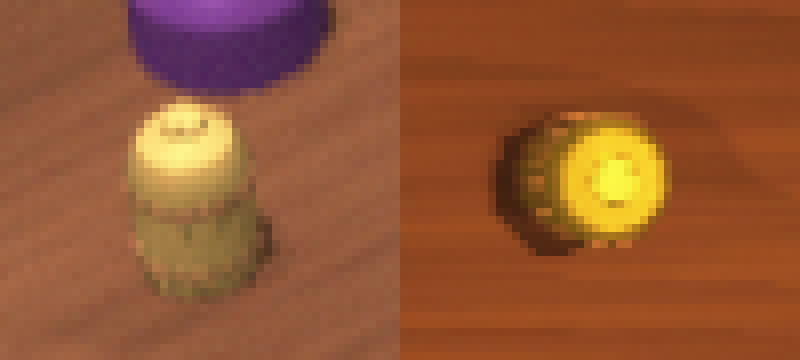

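Sizes and pad spacings (110.4 and 80.5 mm) match the given values. The crop shows the burner upright, with its knob at about (203.1,214.8) in the scene view and (352.1,244.7) in the top view. I'll triangulate it and work out the first move.

```bash
python3 - <<'E'
from h import *
a=("scene",(202.9,215.3));b=("top",(351.6,244.2))
o1,d1=ray(a[0],[a[1]]);o2,d2=ray(b[0],[b[1]]);d1=d1[0];d2=d2[0]
t=np.linalg.lstsq(np.c_[d1,-d2],o2-o1,rcond=None)[0];p=o1+t[0]*d1;q=o2+t[1]*d2
print(p,q)
print(onz(*[a[0],[a[1]]],.051),onz(b[0],[b[1]],.051))
o=robot.get_obs()
print(tool_delta(o,[.347,-.318,.12],0.0))
E
```

```text
[ 0.42971789 -0.15855951  0.05065711] [ 0.42905614 -0.15936527  0.05085025]
[[ 0.43006678 -0.15876386]] [[ 0.42906104 -0.15933341]]
(array([ 26.76548807, -26.22314794,  11.08101643]), np.float64(-1.346994391328174))
```

Call:
{"method": "drive_tool", "body": {
  "steps": [
    [0, 0, -1.347, 26.8, -26.2, 11.0, 8.0],
    [0, 0, -1.347, 26.8, -26.2, 11.0, 8.0],
    [0, 0, -1.347, 26.8, -26.2, 11.0, 8.0],
    [0, 0, -1.347, 26.8, -26.2, 11.0, 8.0],
    [0, 0, -1.347, 26.8, -26.2, 11.0, 8.0],
    [0, 0, -1.347, 26.8, -26.2, 11.0, 8.0],
    [0, 0, -1.347, 26.8, -26.2, 11.0, 8.0],
    [0, 0, -1.347, 26.8, -26.2, 11.0, 8.0]
  ],
  "force": 40
}}

```text
time_s: 1.1
ee_pos: [0.3475, -0.3175, 0.1206]
tcp_rot: [-2.218, -2.223, -0.0]
force: [0.4, -0.4, 0.7]
width: 0.936
```

Call:
{"method": "drive_tool", "body": {
  "steps": [
    [0, 0, 0, 0, 0, 0, 8.0]
  ]
}}

```text
time_s: 1.23
ee_pos: [0.3473, -0.3197, 0.1217]
tcp_rot: [2.224, 2.218, -0.001]
force: [-0.3, 0.0, -0.1]
width: 0.935
```

```bash
python3 - <<'E'
from h import *
o=robot.get_obs();print(o["ee_pos"],o["tcp_rot"],o["joints"],o["force"],tool_delta(o,[.3475,-.318,-.003],0.0))
E
```

```text
[ 0.3472945  -0.31970641  0.12167329] [ 2.22406809e+00  2.21775483e+00 -5.27141190e-04] [-9.84818352e-01 -4.44610673e-02  2.08607161e+00 -2.04641191e-04
  1.09918434e+00 -9.81882809e-01] [-0.2726576   0.03029878 -0.13492885] (array([ 0.18023206,  0.01643139, 12.46720043]), np.float64(-0.0028425307941273292))
```

Call:
{"method": "drive_tool", "body": {
  "steps": [
    [0, 0, 0, 0.1, 0, 5, 8.0],
    [0, 0, 0, 0.1, 0, 9, 8.0],
    [0, 0, 0, 0.1, 0, 11, 8.0],
    [0, 0, 0, 0.1, 0, 11.6, 8.0],
    [0, 0, 0, 0.1, 0, 12.0, 8.0],
    [0, 0, 0, 0.1, 0, 12.0, 8.0]
  ]
}}

```text
time_s: 1.98
ee_pos: [0.3477, -0.3187, 0.0021]
tcp_rot: [2.221, 2.219, -0.001]
force: [-0.1, -0.1, 0.3]
width: 0.938
```

```bash
python3 - <<'E'
from h import *
o=robot.get_obs();print(o["ee_pos"],o["force"])
cv2.imwrite("pics/s1.png",cv2.resize(robot.grab_frame("scene")[200:290,50:200,::-1],None,fx=5,fy=5))
E
```

```text
[ 0.34773545 -0.31872677  0.00206898] [-0.14890212 -0.10011877  0.26214808]
```

View pics/s1.png

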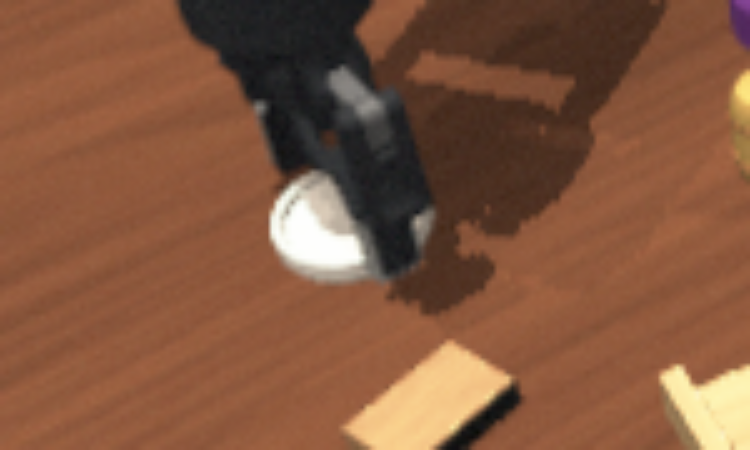

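The fingers straddle the dish. I'll lower 5 mm and close.

Call:
{"method": "drive_tool", "body": {
  "steps": [
    [0, 0, 0, 0, 0, 0.5, 8.0],
    [0, 0, 0, 0, 0, 0.5, 6.0],
    [0, 0, 0, 0, 0, 0.5, 6.0],
    [0, 0, 0, 0, 0, 0.5, 6.0],
    [0, 0, 0, 0, 0, 0.5, 6.0]
  ],
  "force": 40
}}

```text
time_s: 2.65
ee_pos: [0.3473, -0.3177, -0.003]
tcp_rot: [-2.22, -2.221, 0.0]
force: [-2.8, 4.1, 9.4]
width: 0.744
```

Call:
{"method": "drive_tool", "body": {
  "steps": [
    [0, 0, 0, 0, 0, -2, 6.0],
    [0, 0, 0, 0, 0, -6, 6.0],
    [0, 0, 0, 0, 0, -10, 6.0],
    [0, 0, 0, 0, 0, -12, 6.0],
    [0, 0, 0, 0, 0, -12, 6.0]
  ]
}}

```text
time_s: 3.28
ee_pos: [0.3481, -0.3187, 0.1178]
tcp_rot: [2.219, 2.219, -0.001]
force: [0.5, -0.2, -0.7]
width: 0.742
```

```bash
python3 - <<'E'
from h import *
o=robot.get_obs();print(o["ee_pos"],o["force"],o["width"])
print(tool_delta(o,[.6182,.2315,.12],.071))
cv2.imwrite("pics/s2.png",robot.grab_frame("scene")[:,:,::-1])
E
```

```text
[ 0.34811796 -0.31872029  0.11777862] [ 0.47884368 -0.17802369 -0.74249574] 0.7422328045804409
(array([55.01813996, 27.01494687, -0.33626171]), np.float64(-0.07088498676246324))
```

View pics/s2.png

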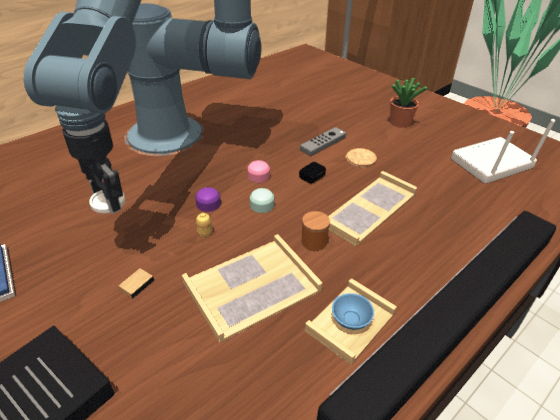

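The dish is held at (105,203). I'll carry it to the left pad of the pair tray, passing above everything.

Call:
{"method": "drive_tool", "body": {
  "steps": [
    [0, 0, -0.01, 3, 1.5, -1, 6.0],
    [0, 0, -0.02, 8, 4, -1, 6.0],
    [0, 0, -0.03, 13.5, 6.6, -1, 6.0],
    [0, 0, -0.04, 19, 9.3, -1, 6.0],
    [0, 0, -0.05, 24.5, 12, -1, 6.0],
    [0, 0, -0.06, 30, 14.7, -1, 6.0],
    [0, 0, -0.07, 35.5, 17.4, -1, 6.0],
    [0, 0, -0.07, 41, 20.1, -1, 6.0]
  ]
}}

```text
time_s: 4.32
ee_pos: [0.5479, 0.0942, 0.1241]
tcp_rot: [-2.14, -2.296, 0.003]
force: [0.4, -0.7, -0.9]
width: 0.746
```

Call:
{"method": "drive_tool", "body": {
  "steps": [
    [0, 0, 0, 5, 2.5, 0, 6.0],
    [0, 0, 0, 9, 4.5, 0, 6.0],
    [0, 0, 0, 12, 6, 0, 6.0],
    [0, 0, 0, 14, 6.9, 0, 6.0],
    [0, 0, 0, 14, 6.9, 0, 6.0],
    [0, 0, 0, 14, 6.9, 0, 6.0]
  ]
}}

```text
time_s: 5.08
ee_pos: [0.6065, 0.2358, 0.1247]
tcp_rot: [-2.142, -2.296, 0.004]
force: [0.2, -0.4, -1.0]
width: 0.746
```

```bash
python3 - <<'E'
from h import *
o=robot.get_obs();print(o["ee_pos"],o["force"],o["width"])
print(tool_delta(o,[.6182,.2315,.007],.071))
cv2.imwrite("pics/s3.png",robot.grab_frame("scene")[:,:,::-1])
E
```

```text
[0.60647638 0.23584238 0.12465896] [ 0.18255484 -0.42185298 -0.95677278] 0.7464404122313284
(array([-0.50695594,  1.17247285, 11.76297608]), np.float64(-0.0012722592682081757))
```

View pics/s3.png

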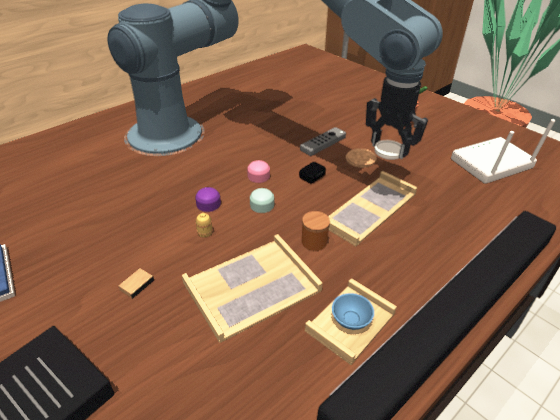

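Call:
{"method": "drive_tool", "body": {
  "steps": [
    [0, 0, 0, -0.5, 1.2, 3, 6.0],
    [0, 0, 0, -0.5, 1.2, 7, 6.0],
    [0, 0, 0, -0.5, 1.2, 10, 6.0],
    [0, 0, 0, -0.5, 1.2, 11.2, 6.0],
    [0, 0, 0, -0.5, 1.2, 11.6, 6.0],
    [0, 0, 0, -0.5, 1.2, 11.8, 6.0],
    [0, 0, 0, -0.5, 1.2, 11.8, 6.0]
  ]
}}

```text
time_s: 6.0
ee_pos: [0.6206, 0.2326, 0.0095]
tcp_rot: [2.142, 2.297, 0.003]
force: [-0.8, -0.2, -0.4]
width: 0.743
```

```bash
python3 - <<'E'
from h import *
o=robot.get_obs();print(o["ee_pos"],o["force"],o["width"])
print(tool_delta(o,[.6182,.2315,.005],.071))
E
```

```text
[0.62062919 0.23262194 0.00954413] [-0.7505614  -0.23642766 -0.37195968] 0.7429189238779148
(array([-0.09503696, -0.251097  ,  0.45387971]), np.float64(-0.000995817605251359))
```

Call:
{"method": "drive_tool", "body": {
  "steps": [
    [0, 0, 0, -0.1, -0.2, 0.2, 6.0],
    [0, 0, 0, -0.1, -0.2, 0.4, 6.0],
    [0, 0, 0, -0.1, -0.2, 0.4, 6.0]
  ]
}}

```text
time_s: 6.38
ee_pos: [0.6179, 0.2314, 0.0051]
tcp_rot: [-2.142, -2.298, 0.0]
force: [-3.4, -2.3, 4.7]
width: 0.743
```

Contact, with a light force. Release, rise and look.

Call:
{"method": "drive_tool", "body": {
  "steps": [
    [0, 0, 0, 0, 0, 0, 8.2],
    [0, 0, 0, 0, 0, 0, 8.2],
    [0, 0, 0, 0, 0, 0, 8.2],
    [0, 0, 0, 0, 0, -1.5, 8.2],
    [0, 0, 0, 0, 0, -5, 8.2],
    [0, 0, 0, 0, 0, -10, 8.2],
    [0, 0, 0, -5, -5, -12, 8.2],
    [0, 0, 0, -9, -9, -12, 8.2]
  ]
}}

```text
time_s: 7.38
ee_pos: [0.5385, 0.1382, 0.1276]
tcp_rot: [2.138, 2.296, 0.007]
force: [1.3, -0.8, -0.4]
width: 0.967
```

Call:
{"method": "drive_tool", "body": {
  "steps": [
    [0, 0, 0, -5, -2, 0, 6],
    [0, 0, 0, -10, -4, 0, 6],
    [0, 0, 0, -15, -6, 0, 6],
    [0, 0, 0, -20, -8, 0, 6],
    [0, 0, 0, -25, -9, 0, 6]
  ]
}}

```text
time_s: 8.0
ee_pos: [0.4647, -0.1185, 0.1253]
tcp_rot: [2.141, 2.296, 0.001]
force: [1.1, 0.2, 0.7]
width: 0.702
```

```bash
python3 - <<'E'
from h import *
im=robot.grab_frame("top")[:,:,::-1].copy();cv2.imwrite("pics/t4.png",im)
hsv=cv2.cvtColor(im,cv2.COLOR_BGR2HSV);S=hsv[...,1];V=hsv[...,2]
c=blob((S<40)&(V>190),(135,128,195,188)); w=(onz("top",c[:,0],.021)*1000).astype(np.float32)
print(cv2.boundingRect(c),cv2.minEnclosingCircle(w))
o=robot.get_obs();print(o["ee_pos"],tool_delta(o,[.4295,-.159,.1],0.07))
E
```

```text
(147, 141, 34, 32) ((624.5087890625, 226.67724609375), 40.13954162597656)
[ 0.46488353 -0.1235312   0.1258781 ] (array([-3.29348251, -3.77038781,  2.59503569]), np.float64(-0.0039731385566796895))
```

View pics/t4.png

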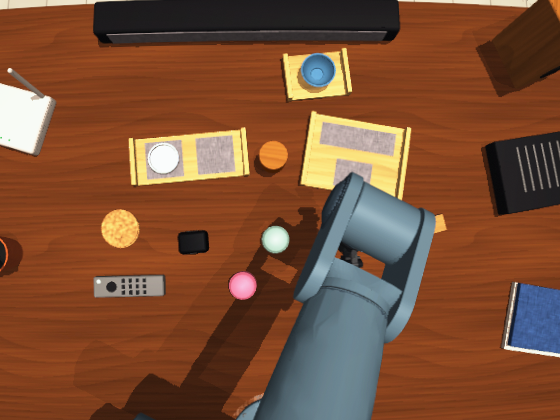

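The dish sits at about (163,158) on the left pad. My mask leaked onto the felt, so I'll tighten it and compute the burner pick.

```bash
python3 - <<'E'
from h import *
im=cv2.imread("pics/t4.png")
g=cv2.cvtColor(im,cv2.COLOR_BGR2HSV)
for v in(205,215,225):
  c=blob((g[...,1]<30)&(g[...,2]>v),(135,128,195,188)); w=(onz("top",c[:,0],.021)*1000).astype(np.float32)
  print(cv2.boundingRect(c),cv2.minEnclosingCircle(w),cv2.fitEllipse(w))
E
```

```text
(148, 143, 31, 30) ((619.1406860351562, 229.75399780273438), 33.267024993896484) ((617.8410034179688, 228.99154663085938), (58.40787887573242, 65.9437484741211), 35.449676513671875)
(148, 143, 31, 30) ((619.2286376953125, 230.2521209716797), 32.81159210205078) ((617.46875, 228.8641357421875), (57.51148223876953, 64.78318786621094), 35.352909088134766)
(148, 144, 30, 29) ((619.1375122070312, 230.08966064453125), 32.4350700378418) ((617.1093139648438, 228.8168182373047), (56.72796630859375, 62.82288360595703), 36.057891845703125)
```

Call:
{"method": "drive_tool", "body": {
  "steps": [
    [0, 0, 0, -3.3, -3.8, 2.0, 6],
    [0, 0, 0, -3.3, -3.8, 2.6, 6],
    [0, 0, 0, -3.3, -3.8, 2.6, 6]
  ]
}}

```text
time_s: 8.43
ee_pos: [0.4298, -0.1524, 0.0985]
tcp_rot: [2.142, 2.297, 0.0]
force: [-0.8, -0.0, 0.3]
width: 0.707
```

```bash
python3 - <<'E'
from h import *
o=robot.get_obs();print(o["ee_pos"],tool_delta(o,[.4295,-.159,.011],0.07))
cv2.imwrite("pics/s5.png",cv2.resize(robot.grab_frame("scene")[130:270,130:290,::-1],None,fx=4,fy=4))
E
```

```text
[ 0.42978756 -0.15241618  0.09849871] (array([-0.65350934, -0.07925599,  8.74992467]), np.float64(-0.0004045670788139777))
```

View pics/s5.png

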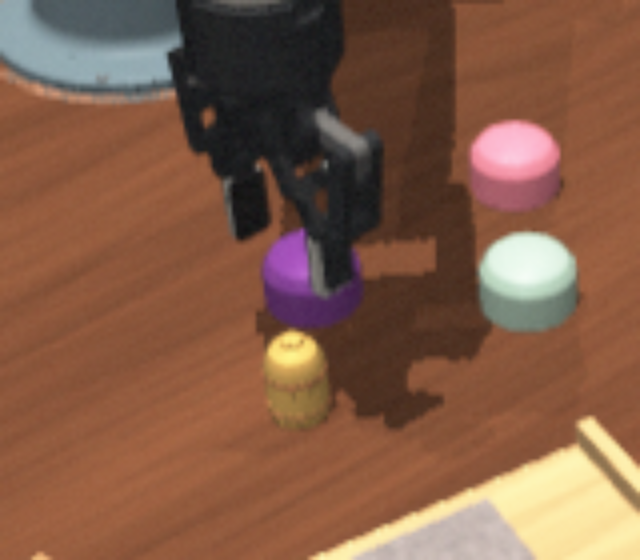

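Call:
{"method": "drive_tool", "body": {
  "steps": [
    [0, 0, 0, -0.65, 0, 2, 5.4],
    [0, 0, 0, -0.65, 0, 4, 5.4],
    [0, 0, 0, -0.65, 0, 6, 5.4],
    [0, 0, 0, -0.65, 0, 8, 5.4],
    [0, 0, 0, -0.65, 0, 8.7, 5.4],
    [0, 0, 0, -0.65, 0, 8.7, 5.4]
  ]
}}

```text
time_s: 9.22
ee_pos: [0.4306, -0.1586, 0.0114]
tcp_rot: [2.141, 2.299, 0.0]
force: [-0.4, 1.0, -0.7]
width: 0.631
```

```bash
python3 - <<'E'
from h import *
o=robot.get_obs();print(o["ee_pos"],o["force"],tool_delta(o,[.4295,-.159,.011],0.07))
cv2.imwrite("pics/s6.png",cv2.resize(robot.grab_frame("scene")[150:260,150:280,::-1],None,fx=5,fy=5))
E
```

```text
[ 0.43058097 -0.15863231  0.01138592] [-0.37248829  0.97028447 -0.69646311] (array([-0.02898926, -0.11044326,  0.03857748]), np.float64(0.0011268174129523967))
```

View pics/s6.png

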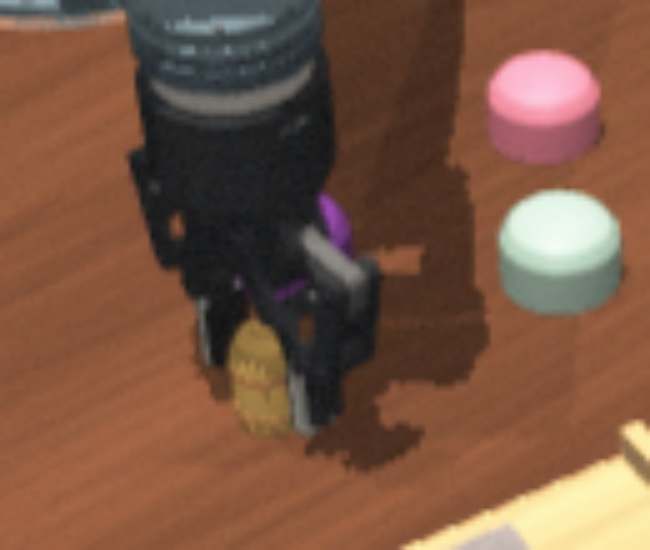

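Call:
{"method": "drive_tool", "body": {
  "steps": [
    [0, 0, 0, 0, 0, 0, 2.6],
    [0, 0, 0, 0, 0, 0, 2.6],
    [0, 0, 0, 0, 0, 0, 2.6],
    [0, 0, 0, 0, 0, 0, 2.6],
    [0, 0, 0, 0, 0, -1, 2.6],
    [0, 0, 0, 0, 0, -4, 2.6],
    [0, 0, 0, 0, 0, -8, 2.6],
    [0, 0, 0, 0, 0, -12, 2.6]
  ],
  "force": 35
}}

```text
time_s: 10.28
ee_pos: [0.4297, -0.1588, 0.1326]
tcp_rot: [2.142, 2.298, 0.0]
force: [-0.5, -0.9, -2.3]
width: 0.381
```

Call:
{"method": "drive_tool", "body": {
  "steps": [
    [0, 0, 0, 0, 0, 0, 2.6],
    [0, 0, 0, 0, 0, 0, 2.6]
  ]
}}

```text
time_s: 10.52
ee_pos: [0.4294, -0.1586, 0.1305]
tcp_rot: [-2.142, -2.297, 0.0]
force: [0.1, 0.9, -0.6]
width: 0.385
```

```bash
python3 - <<'E'
from h import *
o=robot.get_obs();print(o["ee_pos"],o["force"],o["width"]*8.54,tool_delta(o,[.619,.230,.13],0.07))
cv2.imwrite("pics/s7.png",cv2.resize(robot.grab_frame("scene")[110:230,150:290,::-1],None,fx=5,fy=5))
E
```

```text
[ 0.42943634 -0.15855388  0.13048314] [ 0.0851694   0.87343573 -0.61230441] 3.2859447582753956 (array([37.43574288, 21.62520316,  0.05532345]), np.float64(-6.481365802302186e-05))
```

View pics/s7.png

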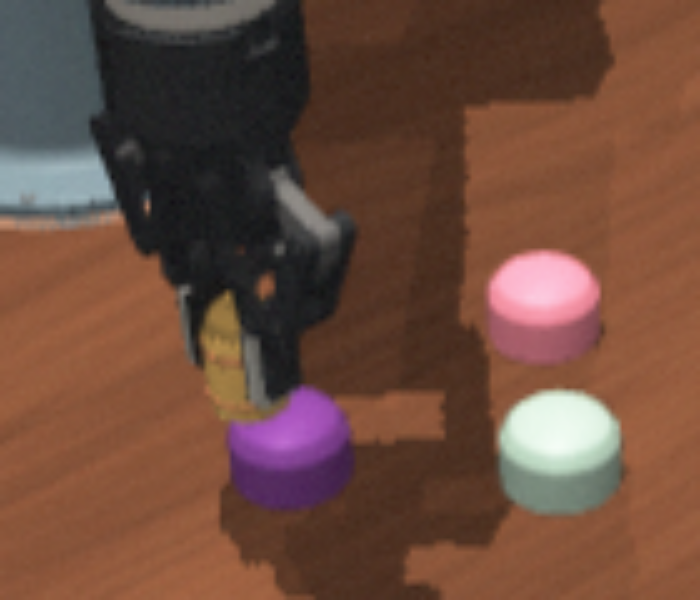

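The burner is held upright, so I'll carry it over the dish.

Call:
{"method": "drive_tool", "body": {
  "steps": [
    [0, 0, 0, 3, 1.7, 0, 2.6],
    [0, 0, 0, 8, 4.6, 0, 2.6],
    [0, 0, 0, 13, 7.5, 0, 2.6],
    [0, 0, 0, 18, 10.4, 0, 2.6],
    [0, 0, 0, 23, 13.3, 0, 2.6],
    [0, 0, 0, 28, 16.2, 0, 2.6],
    [0, 0, 0, 33, 19.1, 0, 2.6],
    [0, 0, 0, 36, 20.8, 0, 2.6]
  ]
}}

```text
time_s: 11.58
ee_pos: [0.6118, 0.217, 0.1285]
tcp_rot: [-2.139, -2.298, 0.004]
force: [0.6, -0.6, -1.5]
width: 0.381
```

Call:
{"method": "drive_tool", "body": {
  "steps": [
    [0, 0, 0, 1.4, 0.8, 0, 2.6],
    [0, 0, 0, 1.4, 0.8, 4, 2.6],
    [0, 0, 0, 1.4, 0.8, 7, 2.6],
    [0, 0, 0, 1.4, 0.8, 7, 2.6]
  ]
}}

```text
time_s: 12.08
ee_pos: [0.6161, 0.2279, 0.0568]
tcp_rot: [-2.14, -2.293, 0.011]
force: [-0.3, 0.4, -1.4]
width: 0.381
```

```bash
python3 - <<'E'
from h import *
o=robot.get_obs();print(o["ee_pos"],o["force"],o["width"]*8.54,tool_delta(o,[.619,.230,.027],0.07))
cv2.imwrite("pics/s8.png",cv2.resize(robot.grab_frame("scene")[110:250,310:450,::-1],None,fx=4,fy=4))
E
```

```text
[0.61606394 0.22785516 0.05679851] [-0.25439422  0.36368334 -1.41832469] 3.2561242614422405 (array([0.19723021, 0.33357883, 2.97683438]), np.float64(-0.0008817823547200287))
```

View pics/s8.png

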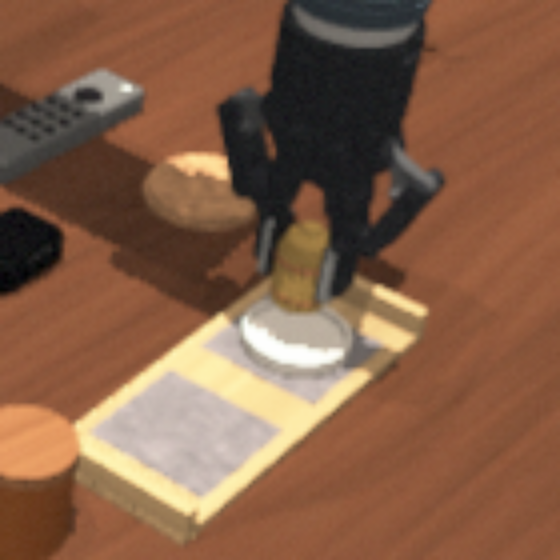

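Call:
{"method": "drive_tool", "body": {
  "steps": [
    [0, 0, 0, 0.2, 0.3, 1.5, 2.6],
    [0, 0, 0, 0.2, 0.3, 2.3, 2.6],
    [0, 0, 0, 0.2, 0.3, 2.6, 2.6],
    [0, 0, 0, 0.2, 0.3, 2.8, 2.6],
    [0, 0, 0, 0.2, 0.3, 2.8, 2.6]
  ]
}}

```text
time_s: 12.75
ee_pos: [0.6223, 0.2315, 0.0333]
tcp_rot: [2.142, 2.298, 0.0]
force: [-0.4, -0.2, -1.6]
width: 0.381
```

```bash
python3 - <<'E'
from h import *
o=robot.get_obs();print(o["ee_pos"],o["force"],o["width"]*8.54,tool_delta(o,[.619,.230,.027],0.07))
E
```

```text
[0.62229533 0.23151172 0.03326361] [-0.36794501 -0.18899639 -1.61684363] 3.2570488707199616 (array([-0.12778829, -0.33947977,  0.62625638]), np.float64(9.027050458465524e-06))
```

Call:
{"method": "drive_tool", "body": {
  "steps": [
    [0, 0, 0, -0.1, -0.2, 0.2, 2.6],
    [0, 0, 0, -0.1, -0.2, 0.4, 2.6],
    [0, 0, 0, -0.1, -0.2, 0.5, 2.6],
    [0, 0, 0, -0.1, -0.2, 0.5, 2.6]
  ]
}}

```text
time_s: 13.25
ee_pos: [0.6203, 0.2303, 0.0283]
tcp_rot: [-2.142, -2.298, 0.0]
force: [-1.4, -1.1, 0.4]
width: 0.381
```

Call:
{"method": "drive_tool", "body": {
  "steps": [
    [0, 0, 0, 0, 0, 0.1, 2.6]
  ]
}}

```text
time_s: 13.38
ee_pos: [0.6203, 0.2304, 0.0282]
tcp_rot: [-2.142, -2.298, 0.001]
force: [-6.9, -2.5, 10.8]
width: 0.384
```

Contact at about 10 N. I'll release only to 5 cm so the fingers stay clear of the rim, then rise.

Call:
{"method": "drive_tool", "body": {
  "steps": [
    [0, 0, 0, 0, 0, -0.05, 5.4],
    [0, 0, 0, 0, 0, -0.05, 5.4],
    [0, 0, 0, 0, 0, -0.05, 5.4],
    [0, 0, 0, 0, 0, -1.5, 5.4],
    [0, 0, 0, 0, 0, -5, 5.4],
    [0, 0, 0, 0, 0, -10, 6],
    [0, 0, 0, -4, -4, -10, 7],
    [0, 0, 0, -8, -8, -10, 8.3]
  ]
}}

```text
time_s: 14.38
ee_pos: [0.5462, 0.1443, 0.1293]
tcp_rot: [2.139, 2.297, 0.004]
force: [0.4, -0.2, -0.1]
width: 0.967
```

```bash
python3 - <<'E'
from h import *
o=robot.get_obs();print(o["ee_pos"],tool_delta(o,[.4430,-.005,.1],0.07))
cv2.imwrite("pics/s9.png",cv2.resize(robot.grab_frame("scene")[110:250,310:450,::-1],None,fx=4,fy=4))
E
```

```text
[0.54624864 0.14428233 0.12925679] (array([-14.15548338, -11.37114568,   2.88684496]), np.float64(0.0011700680679183062))
```

View pics/s9.png

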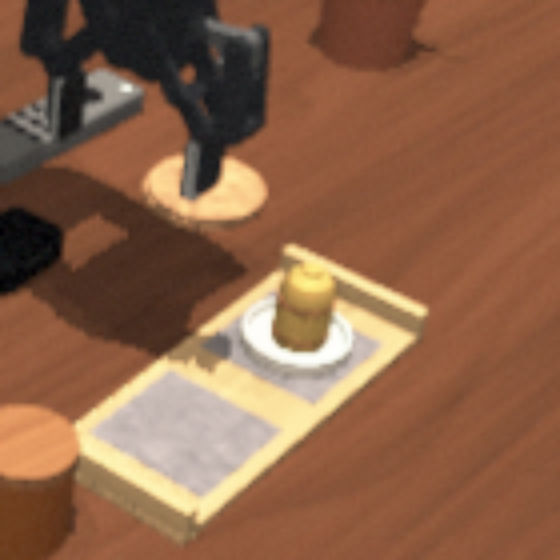

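The burner stands upright in the dish. Next is the pale blue-green paperweight.

Call:
{"method": "drive_tool", "body": {
  "steps": [
    [0, 0, 0, -4.5, -3.6, 0, 8.3],
    [0, 0, 0, -9.5, -7.6, 0, 8.3],
    [0, 0, 0, -14.1, -11.4, 1, 8.3],
    [0, 0, 0, -14.1, -11.4, 2.9, 8.3],
    [0, 0, 0, -14.1, -11.4, 2.9, 8.3],
    [0, 0, 0, -14.1, -11.4, 2.9, 8.3]
  ]
}}

```text
time_s: 15.18
ee_pos: [0.4431, -0.0035, 0.0992]
tcp_rot: [2.14, 2.298, 0.001]
force: [-0.4, 0.0, -0.0]
width: 0.969
```

```bash
python3 - <<'E'
from h import *
o=robot.get_obs();print(o["ee_pos"],tool_delta(o,[.4432,-.005,-.001],0.07))
cv2.imwrite("pics/s10.png",cv2.resize(robot.grab_frame("scene")[110:250,190:330,::-1],None,fx=4,fy=4))
E
```

```text
[ 0.44313897 -0.00352775  0.09921568] (array([-0.14193793, -0.02061343, 10.021625  ]), np.float64(0.0008590080002015554))
```

View pics/s10.png

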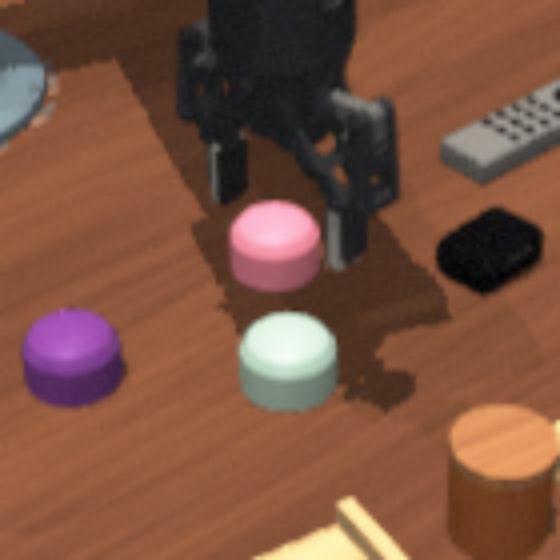

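Call:
{"method": "drive_tool", "body": {
  "steps": [
    [0, 0, 0, -0.1, 0, 4, 8.3],
    [0, 0, 0, -0.1, 0, 7, 8.3],
    [0, 0, 0, -0.1, 0, 9, 8.3],
    [0, 0, 0, -0.1, 0, 9.8, 8.3],
    [0, 0, 0, -0.1, 0, 9.8, 8.3]
  ]
}}

```text
time_s: 15.85
ee_pos: [0.4427, -0.0044, 0.0004]
tcp_rot: [2.141, 2.299, 0.0]
force: [0.2, -0.0, 0.8]
width: 0.973
```

Call:
{"method": "drive_tool", "body": {
  "steps": [
    [0, 0, 0, 0, 0, 0, 5.2],
    [0, 0, 0, 0, 0, 0, 5.2],
    [0, 0, 0, 0, 0, 0, 5.2],
    [0, 0, 0, 0, 0, 0, 5.2]
  ],
  "force": 50
}}

```text
time_s: 16.35
ee_pos: [0.4431, -0.0049, 0.0014]
tcp_rot: [2.141, 2.297, 0.001]
force: [-1.8, 0.9, 6.0]
width: 0.653
```

Call:
{"method": "drive_tool", "body": {
  "steps": [
    [0, 0, 0, 0, 0, -1, 5.2],
    [0, 0, 0, 0, 0, -4, 5.2],
    [0, 0, 0, 0, 0, -8, 5.2],
    [0, 0, 0, 0, 0, -12, 5.2],
    [0, 0, 0, 0, 0, -12, 5.2],
    [0, 0, 0, 0, 0, -12, 5.2]
  ]
}}

```text
time_s: 17.1
ee_pos: [0.4412, -0.0044, 0.1191]
tcp_rot: [-2.141, -2.297, 0.001]
force: [-0.4, 0.3, -3.5]
width: 0.655
```

```bash
python3 - <<'E'
from h import *
o=robot.get_obs();print(o["ee_pos"],o["force"],o["width"]*8.54,tool_delta(o,[.626,.1214,.12],0.07))
cv2.imwrite("pics/s11.png",cv2.resize(robot.grab_frame("scene")[90:250,190:350,::-1],None,fx=3.5,fy=3.5))
E
```

```text
[ 0.44124385 -0.00442258  0.11906977] [-0.35035613  0.27079029 -3.4964355 ] 5.597958326242946 (array([11.26029947, 19.30962873, -0.11879015]), np.float64(-5.2726683780646155e-05))
```

View pics/s11.png

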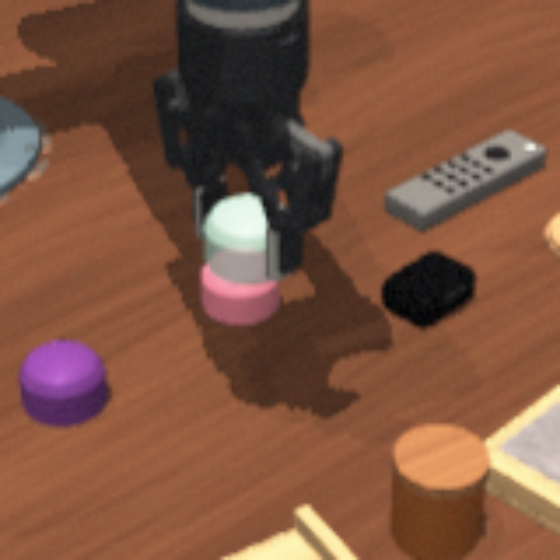

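The paperweight is held. I'll carry it to the right pad of the pair tray.

Call:
{"method": "drive_tool", "body": {
  "steps": [
    [0, 0, 0, 2, 3.4, 0, 5.2],
    [0, 0, 0, 4.5, 7.7, 0, 5.2],
    [0, 0, 0, 7, 12, 0, 5.2],
    [0, 0, 0, 9.5, 16.3, 0, 5.2],
    [0, 0, 0, 11.2, 19.2, 0, 5.2],
    [0, 0, 0, 11.2, 19.2, 4, 5.2],
    [0, 0, 0, 11.2, 19.2, 7, 5.2],
    [0, 0, 0, 11.2, 19.2, 7, 5.2]
  ]
}}

```text
time_s: 18.15
ee_pos: [0.6217, 0.1204, 0.0444]
tcp_rot: [-2.137, -2.292, 0.012]
force: [0.4, -0.4, -3.7]
width: 0.66
```

Call:
{"method": "drive_tool", "body": {
  "steps": [
    [0, 0, 0, 0, 0, 0, 5.2],
    [0, 0, 0, 0, 0, 0, 5.2]
  ]
}}

```text
time_s: 18.4
ee_pos: [0.6272, 0.1204, 0.0518]
tcp_rot: [2.141, 2.296, 0.003]
force: [0.4, 0.5, -3.3]
width: 0.657
```

```bash
python3 - <<'E'
from h import *
o=robot.get_obs();print(o["ee_pos"],o["force"],o["width"]*8.54,tool_delta(o,[.626,.1214,.009],0.07))
cv2.imwrite("pics/s12.png",cv2.resize(robot.grab_frame("scene")[110:260,290:440,::-1],None,fx=3.5,fy=3.5))
E
```

```text
[0.62715585 0.12039753 0.05176884] [ 0.36554775  0.48891086 -3.32439025] 5.612106933139046 (array([ 0.10874224, -0.12052053,  4.2765402 ]), np.float64(-0.00010534278868279401))
```

View pics/s12.png

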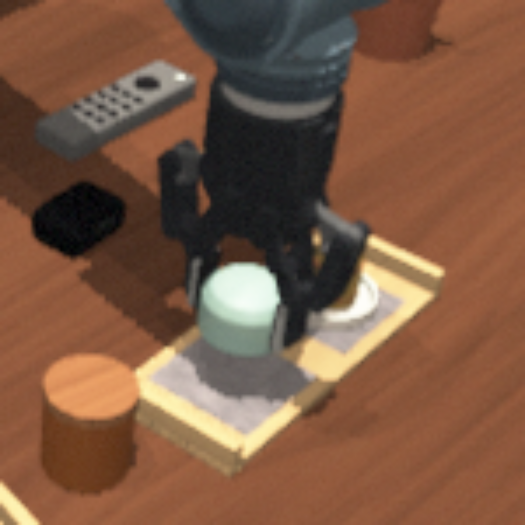

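Call:
{"method": "drive_tool", "body": {
  "steps": [
    [0, 0, 0, 0, -0.1, 2, 5.2],
    [0, 0, 0, 0, -0.1, 3.4, 5.2],
    [0, 0, 0, 0, -0.1, 3.9, 5.2],
    [0, 0, 0, 0, -0.1, 4.1, 5.2],
    [0, 0, 0, 0, -0.1, 4.2, 5.2],
    [0, 0, 0, 0, -0.1, 4.2, 5.2]
  ]
}}

```text
time_s: 19.2
ee_pos: [0.6241, 0.1205, 0.0095]
tcp_rot: [-2.14, -2.297, 0.004]
force: [-10.3, -1.0, 12.4]
width: 0.654
```

Call:
{"method": "drive_tool", "body": {
  "steps": [
    [0, 0, 0, 0, 0, 0, 5.2]
  ]
}}

```text
time_s: 19.32
ee_pos: [0.6241, 0.1204, 0.0095]
tcp_rot: [-2.14, -2.297, 0.004]
force: [-10.9, -0.7, 12.2]
width: 0.653
```

Contact confirmed. Release, rise, and back away toward the case.

Call:
{"method": "drive_tool", "body": {
  "steps": [
    [0, 0, 0, 0, 0, 0, 8.3],
    [0, 0, 0, 0, 0, 0, 8.3],
    [0, 0, 0, 0, 0, 0, 8.3],
    [0, 0, 0, 0, 0, -1.5, 8.3],
    [0, 0, 0, 0, 0, -5, 8.3],
    [0, 0, 0, 0, 0, -10, 8.3],
    [0, 0, 0, 0, -5, -11, 8.3],
    [0, 0, 0, 0, -10, -11, 8.0]
  ]
}}

```text
time_s: 20.32
ee_pos: [0.5258, 0.1133, 0.1209]
tcp_rot: [2.14, 2.295, 0.005]
force: [0.2, 0.1, -0.2]
width: 0.934
```

```bash
python3 - <<'E'
from h import *
o=robot.get_obs();print(o["ee_pos"],tool_delta(o,[.4395,.1672,.09],np.radians(3)))
cv2.imwrite("pics/s13.png",cv2.resize(robot.grab_frame("scene")[110:260,290:440,::-1],None,fx=3.5,fy=3.5))
E
```

```text
[0.5258164  0.11329674 0.12094826] (array([ 5.98179341, -8.24921505,  3.05079911]), np.float64(0.017627052890048622))
```

View pics/s13.png

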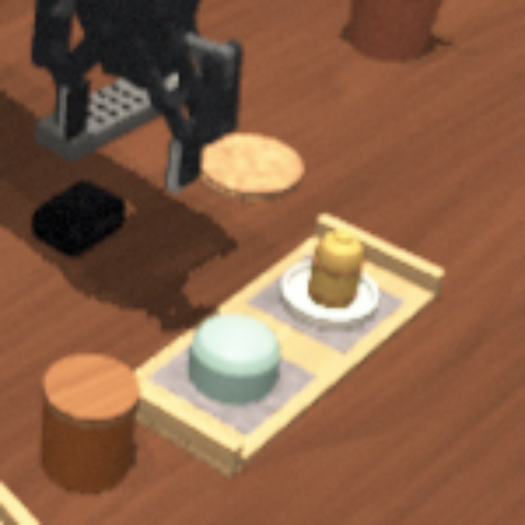

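Call:
{"method": "drive_tool", "body": {
  "steps": [
    [0, 0, 0.018, 2.5, -3.5, 0, 7.2],
    [0, 0, 0.018, 6, -8.2, 0, 7.2],
    [0, 0, 0.018, 6, -8.2, 3, 7.2],
    [0, 0, 0.018, 6, -8.2, 3, 7.2],
    [0, 0, 0.018, 6, -8.2, 3, 7.2]
  ]
}}

```text
time_s: 21.0
ee_pos: [0.4404, 0.1674, 0.0893]
tcp_rot: [2.163, 2.277, 0.002]
force: [0.2, -0.1, 0.6]
width: 0.84
```

```bash
python3 - <<'E'
from h import *
o=robot.get_obs();print(o["ee_pos"],tool_delta(o,[.4395,.1672,.003],np.radians(3)))
cv2.imwrite("pics/s14.png",cv2.resize(robot.grab_frame("scene")[90:240,240:390,::-1],None,fx=3.5,fy=3.5))
E
```

```text
[0.44036567 0.16742501 0.08931928] (array([-0.01868806, -0.10222332,  8.63176613]), np.float64(-0.0007814181491170302))
```

View pics/s14.png

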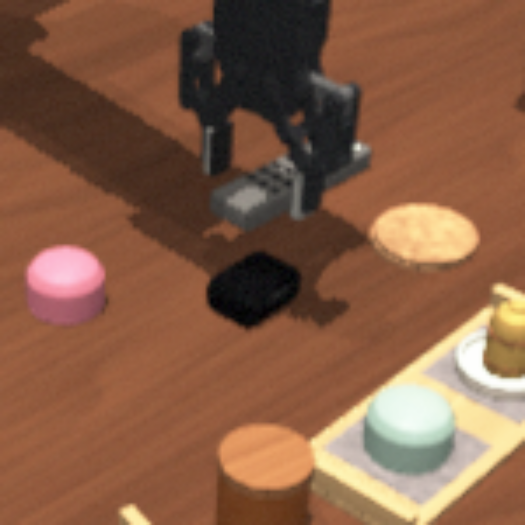

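Call:
{"method": "drive_tool", "body": {
  "steps": [
    [0, 0, 0, 0, -0.05, 4, 7.2],
    [0, 0, 0, 0, -0.05, 7, 7.2],
    [0, 0, 0, 0, -0.05, 8.2, 7.2],
    [0, 0, 0, 0, -0.05, 8.5, 7.2],
    [0, 0, 0, 0, -0.05, 8.5, 7.2]
  ]
}}

```text
time_s: 21.68
ee_pos: [0.4398, 0.1675, 0.0041]
tcp_rot: [2.162, 2.277, 0.002]
force: [-0.2, 0.1, -0.7]
width: 0.845
```

Call:
{"method": "drive_tool", "body": {
  "steps": [
    [0, 0, 0, 0, 0, 0, 3.6],
    [0, 0, 0, 0, 0, 0, 3.6],
    [0, 0, 0, 0, 0, 0, 3.6],
    [0, 0, 0, 0, 0, 0, 3.6]
  ],
  "force": 30
}}

```text
time_s: 22.18
ee_pos: [0.4397, 0.1676, 0.0042]
tcp_rot: [2.162, 2.278, 0.002]
force: [-0.5, -0.8, 6.8]
width: 0.535
```

Call:
{"method": "drive_tool", "body": {
  "steps": [
    [0, 0, 0, 0, 0, -1, 3.6],
    [0, 0, 0, 0, 0, -4, 3.6],
    [0, 0, 0, 0, 0, -8, 3.6],
    [0, 0, 0, 0, 0, -12, 3.6],
    [0, 0, 0, 0, 0, -12, 3.6],
    [0, 0, 0, 0, 0, -12, 3.6]
  ]
}}

```text
time_s: 22.92
ee_pos: [0.4379, 0.1674, 0.1224]
tcp_rot: [-2.162, -2.278, 0.001]
force: [-0.6, 0.1, -0.5]
width: 0.526
```

```bash
python3 - <<'E'
from h import *
o=robot.get_obs();print(o["ee_pos"],o["force"],o["width"]*8.54,tool_delta(o,[.5784,-.1747,.12],-.176))
cv2.imwrite("pics/s15.png",cv2.resize(robot.grab_frame("scene")[70:240,230:390,::-1],None,fx=3.5,fy=3.5))
E
```

```text
[0.43793942 0.16740988 0.12242364] [-0.588941    0.05234581 -0.45711344] 4.49133184733469 (array([-34.89506826,  12.2484149 ,   0.2296658 ]), np.float64(0.22802219782538158))
```

View pics/s15.png

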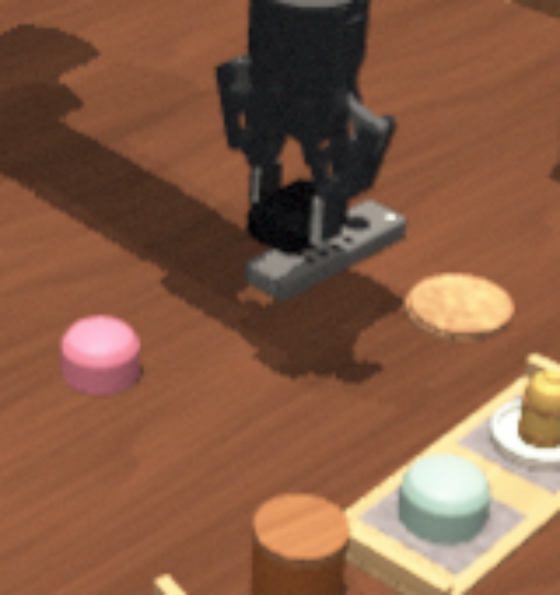

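Call:
{"method": "drive_tool", "body": {
  "steps": [
    [0, 0, 0.05, -4, 1.4, 0, 3.6],
    [0, 0, 0.1, -9, 3.2, 0, 3.6],
    [0, 0, 0.15, -14, 4.9, 0, 3.6],
    [0, 0, 0.2, -19, 6.7, 0, 3.6],
    [0, 0, 0.228, -24, 8.4, 0, 3.6],
    [0, 0, 0.228, -29, 10.2, 0, 3.6],
    [0, 0, 0.228, -33, 11.6, 0, 3.6],
    [0, 0, 0.228, -34.9, 12.3, 0, 3.6]
  ]
}}

```text
time_s: 23.98
ee_pos: [0.5792, -0.1762, 0.1211]
tcp_rot: [-2.408, -2.013, 0.002]
force: [0.0, 0.9, -1.5]
width: 0.534
```

Call:
{"method": "drive_tool", "body": {
  "steps": [
    [0, 0, 0, 0, 0, 3, 3.6],
    [0, 0, 0, 0, 0, 6, 3.6],
    [0, 0, 0, 0, 0, 6, 3.6],
    [0, 0, 0, 0, 0, 6, 3.6]
  ]
}}

```text
time_s: 24.48
ee_pos: [0.5799, -0.1743, 0.0636]
tcp_rot: [2.407, 2.018, 0.0]
force: [0.1, -0.4, 0.3]
width: 0.534
```

```bash
python3 - <<'E'
from h import *
o=robot.get_obs();print(o["ee_pos"],o["force"],o["width"]*8.54,tool_delta(o,[.5784,-.1747,.012],-.176))
cv2.imwrite("pics/s16.png",cv2.resize(robot.grab_frame("scene")[180:350,160:340,::-1],None,fx=3.5,fy=3.5))
E
```

```text
[ 0.57994063 -0.17430808  0.0635731 ] [ 0.14570512 -0.37056731  0.33829337] 4.561286715118763 (array([-0.06544575, -0.14614776,  5.15727425]), np.float64(0.0005771514263726019))
```

View pics/s16.png

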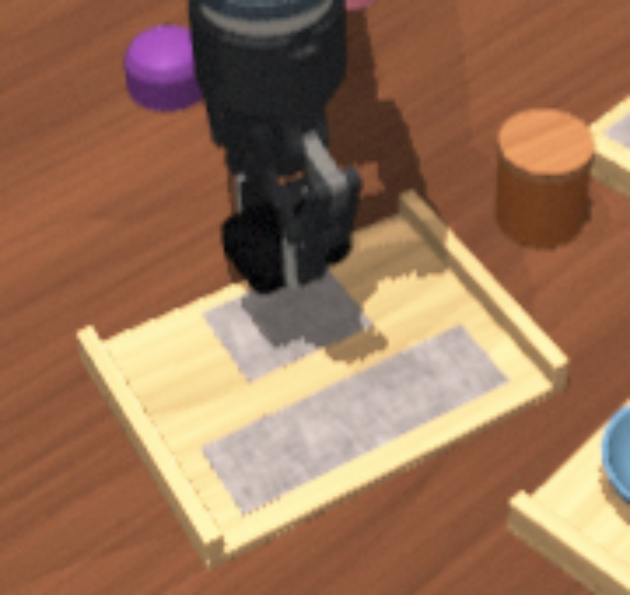

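Call:
{"method": "drive_tool", "body": {
  "steps": [
    [0, 0, 0, -0.05, -0.1, 2.5, 3.6],
    [0, 0, 0, -0.05, -0.1, 4.2, 3.6],
    [0, 0, 0, -0.05, -0.1, 4.8, 3.6],
    [0, 0, 0, -0.05, -0.1, 5.0, 3.6],
    [0, 0, 0, -0.05, -0.1, 5.1, 3.6],
    [0, 0, 0, -0.05, -0.1, 5.1, 3.6]
  ]
}}

```text
time_s: 25.28
ee_pos: [0.579, -0.1752, 0.0126]
tcp_rot: [2.407, 2.017, 0.001]
force: [0.3, 0.4, -0.8]
width: 0.531
```

Call:
{"method": "drive_tool", "body": {
  "steps": [
    [0, 0, 0, 0, 0, 0.05, 3.6]
  ]
}}

```text
time_s: 25.4
ee_pos: [0.579, -0.1751, 0.0122]
tcp_rot: [2.407, 2.017, 0.0]
force: [-1.0, 0.1, 4.5]
width: 0.537
```

Contact made. Release and rise, then go over to the remote.

Call:
{"method": "drive_tool", "body": {
  "steps": [
    [0, 0, 0, 0, 0, 0, 6.6],
    [0, 0, 0, 0, 0, 0, 6.6],
    [0, 0, 0, 0, 0, 0, 6.6],
    [0, 0, 0, 0, 0, -1.5, 6.6],
    [0, 0, 0, 0, 0, -5, 6.6],
    [0, 0, 0, 0, 0, -10, 6.6],
    [0, 0, 0, 4, 0, -11, 6.6],
    [0, 0, 0, 9, -1, -11, 6.6]
  ]
}}

```text
time_s: 26.4
ee_pos: [0.5864, -0.0849, 0.1251]
tcp_rot: [2.406, 2.012, 0.005]
force: [-0.5, -0.1, 0.0]
width: 0.774
```

```bash
python3 - <<'E'
from h import *
o=robot.get_obs();print(o["ee_pos"],tool_delta(o,[.3502,.3052,.1],np.radians(1.3)))
E
```

```text
[ 0.58644672 -0.0849139   0.12509022] (array([ 34.21197027, -30.17522236,   2.30345174]), np.float64(-0.2007552192608295))
```

Call:
{"method": "drive_tool", "body": {
  "steps": [
    [0, 0, -0.05, 4, -3.5, 0, 6.6],
    [0, 0, -0.1, 8.5, -7.5, 0, 6.6],
    [0, 0, -0.15, 13, -11.5, 0, 6.6],
    [0, 0, -0.2, 17.5, -15.4, 0, 6.6],
    [0, 0, -0.2, 22, -19.4, 0, 6.6],
    [0, 0, -0.2, 26.5, -23.4, 0, 6.6],
    [0, 0, -0.2, 31, -27.4, 1, 6.6],
    [0, 0, -0.2, 34.2, -30.2, 2, 6.6]
  ]
}}

```text
time_s: 27.4
ee_pos: [0.346, 0.307, 0.1027]
tcp_rot: [2.192, 2.249, 0.004]
force: [0.8, -1.3, -0.1]
width: 0.767
```

Call:
{"method": "drive_tool", "body": {
  "steps": [
    [0, 0, 0, 0, 0, 0, 6.6],
    [0, 0, 0, 0, 0, 0, 6.6]
  ]
}}

```text
time_s: 27.65
ee_pos: [0.3477, 0.305, 0.1025]
tcp_rot: [2.194, 2.248, 0.002]
force: [-0.1, 0.1, 0.1]
width: 0.769
```

```bash
python3 - <<'E'
from h import *
o=robot.get_obs();print(o["ee_pos"],o["width"]*8.54,tool_delta(o,[.3502,.3052,.003],np.radians(1.3)))
cv2.imwrite("pics/s17.png",robot.grab_frame("scene")[:,:,::-1])
im=robot.grab_frame("top")[:,:,::-1].copy();cv2.imwrite("pics/t17.png",im)
E
```

```text
[0.34766767 0.30500518 0.10245544] 6.568172132677028 (array([9.46763320e-03, 2.39549694e-01, 9.94589745e+00]), np.float64(0.001525316450371239))
```

View pics/s17.png

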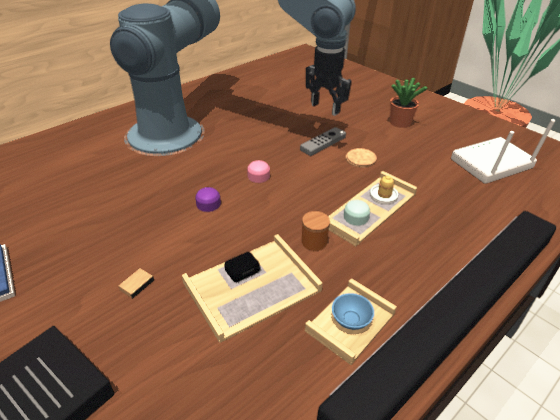

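View pics/t17.png

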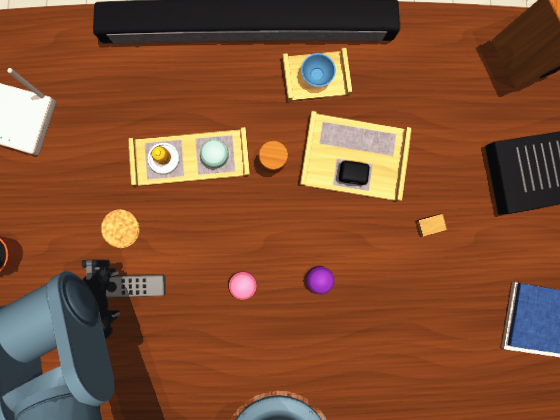

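All four placed items look right in both views: dish and burner near (162,157), paperweight (214,153), case (353,172). Now the remote.

Call:
{"method": "drive_tool", "body": {
  "steps": [
    [0, 0, 0, 0, 0.2, 4, 6.6],
    [0, 0, 0, 0, 0.2, 7, 6.6],
    [0, 0, 0, 0, 0.2, 9, 6.6],
    [0, 0, 0, 0, 0.2, 9.8, 6.6],
    [0, 0, 0, 0, 0.2, 9.8, 6.6]
  ]
}}

```text
time_s: 28.38
ee_pos: [0.3496, 0.3046, 0.0037]
tcp_rot: [-2.196, -2.247, 0.0]
force: [0.8, 0.8, 0.1]
width: 0.775
```

Call:
{"method": "drive_tool", "body": {
  "steps": [
    [0, 0, 0, 0, 0, 0, 3.4],
    [0, 0, 0, 0, 0, 0, 3.4],
    [0, 0, 0, 0, 0, 0, 3.4],
    [0, 0, 0, 0, 0, 0, 3.4]
  ],
  "force": 40
}}

```text
time_s: 28.88
ee_pos: [0.3502, 0.3055, 0.0048]
tcp_rot: [2.194, 2.247, 0.003]
force: [-0.1, -2.2, 6.3]
width: 0.502
```

Call:
{"method": "drive_tool", "body": {
  "steps": [
    [0, 0, 0, 0, 0, -1, 3.4],
    [0, 0, 0, 0, 0, -4, 3.4],
    [0, 0, 0, 0, 0, -8, 3.4],
    [0, 0, 0, 0, 0, -12, 3.4],
    [0, 0, 0, 0, 0, -12, 3.4],
    [0, 0, 0, 0, 0, -12, 3.4]
  ]
}}

```text
time_s: 29.62
ee_pos: [0.3483, 0.3047, 0.1229]
tcp_rot: [-2.194, -2.248, 0.002]
force: [0.5, -0.1, -1.4]
width: 0.505
```

```bash
python3 - <<'E'
from h import *
o=robot.get_obs();print(o["ee_pos"],o["force"],o["width"]*8.54,tool_delta(o,[.6577,-.1888,.12],-.176))
cv2.imwrite("pics/s18.png",cv2.resize(robot.grab_frame("scene")[40:220,230:430,::-1],None,fx=3.5,fy=3.2))
E
```

```text
[0.34831581 0.30471003 0.12290205] [ 0.52141451 -0.11310059 -1.44619648] 4.3119675469653345 (array([-50.0813834 ,  29.74168182,   0.28085527]), np.float64(0.2000767400812049))
```

View pics/s18.png

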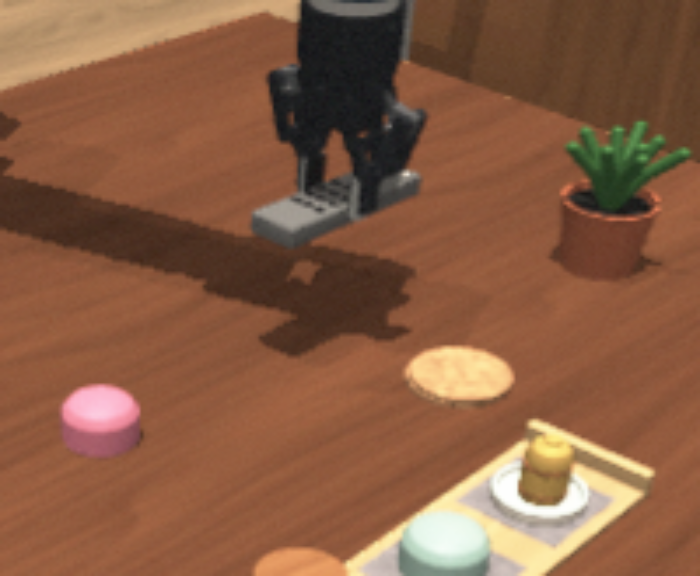

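The remote is held level. I'll carry it to the deep tray's back pad.

Call:
{"method": "drive_tool", "body": {
  "steps": [
    [0, 0, 0.02, -3, 1.8, 0, 3.4],
    [0, 0, 0.05, -7.5, 4.5, 0, 3.4],
    [0, 0, 0.08, -12.5, 7.5, 0, 3.4],
    [0, 0, 0.11, -17.5, 10.4, 0, 3.4],
    [0, 0, 0.14, -22.5, 13.4, 0, 3.4],
    [0, 0, 0.17, -27.5, 16.3, 0, 3.4],
    [0, 0, 0.2, -32.5, 19.3, 0, 3.4],
    [0, 0, 0.2, -37.5, 22.3, 0, 3.4]
  ]
}}

```text
time_s: 30.68
ee_pos: [0.5805, -0.066, 0.1213]
tcp_rot: [-2.406, -2.015, 0.003]
force: [-0.3, -0.6, -0.8]
width: 0.504
```

```bash
python3 - <<'E'
from h import *
o=robot.get_obs();print(o["ee_pos"],tool_delta(o,[.6577,-.1888,.12],-.176))
E
```

```text
[ 0.58054185 -0.06596414  0.12132931] (array([-10.73710857,   9.75420985,   0.08853832]), np.float64(-0.0005945261124458145))
```

Call:
{"method": "drive_tool", "body": {
  "steps": [
    [0, 0, 0, -4, 3.6, 0, 3.4],
    [0, 0, 0, -8, 7.3, 0, 3.4],
    [0, 0, 0, -10.5, 9.2, 0, 3.4],
    [0, 0, 0, -10.5, 9.2, 3, 3.4],
    [0, 0, 0, -10.5, 9.2, 6, 3.4],
    [0, 0, 0, -10.5, 9.2, 6, 3.4],
    [0, 0, 0, -10.5, 9.2, 6, 3.4],
    [0, 0, 0, -10.5, 9.2, 6, 3.4]
  ]
}}

```text
time_s: 31.68
ee_pos: [0.6542, -0.1843, 0.0652]
tcp_rot: [2.406, 2.016, 0.002]
force: [0.5, -0.0, -1.0]
width: 0.505
```

```bash
python3 - <<'E'
from h import *
o=robot.get_obs();print(o["ee_pos"],o["force"],tool_delta(o,[.6577,-.1888,.0125],-.176))
cv2.imwrite("pics/s19.png",cv2.resize(robot.grab_frame("scene")[170:360,160:360,::-1],None,fx=3.5,fy=3.1))
E
```

```text
[ 0.65416492 -0.18430374  0.06519899] [ 0.51584919 -0.03974588 -1.03870372] (array([-0.37743946,  0.41377119,  5.27117663]), np.float64(0.00019895885631959764))
```

View pics/s19.png

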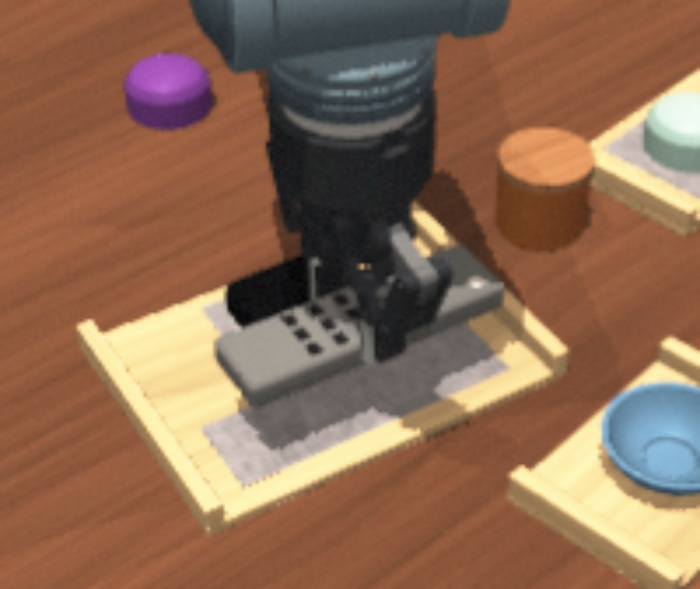

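Call:
{"method": "drive_tool", "body": {
  "steps": [
    [0, 0, 0, -0.4, 0.4, 1.5, 3.4],
    [0, 0, 0, -0.4, 0.4, 3.5, 3.4],
    [0, 0, 0, -0.4, 0.4, 4.7, 3.4],
    [0, 0, 0, -0.4, 0.4, 5.0, 3.4],
    [0, 0, 0, -0.4, 0.4, 5.1, 3.4],
    [0, 0, 0, -0.4, 0.4, 5.1, 3.4]
  ]
}}

```text
time_s: 32.48
ee_pos: [0.6556, -0.1883, 0.0127]
tcp_rot: [-2.406, -2.016, 0.003]
force: [-5.3, -0.4, 5.8]
width: 0.501
```

```bash
python3 - <<'E'
from h import *
o=robot.get_obs();print(o["ee_pos"],o["force"],tool_delta(o,[.6577,-.1888,.0125],-.176))
E
```

```text
[ 0.65558873 -0.18826822  0.01271381] [-5.32861325 -0.38323162  5.81442023] (array([-0.01547486,  0.21724038,  0.02066199]), np.float64(0.00034289778080021094))
```

On the pad, 2 mm off at most. Release to 5.8 cm, rise and retreat clear of the view.

Call:
{"method": "drive_tool", "body": {
  "steps": [
    [0, 0, 0, 0, 0, 0, 5.8],
    [0, 0, 0, 0, 0, 0, 5.8],
    [0, 0, 0, 0, 0, 0, 5.8],
    [0, 0, 0, 0, 0, -1.5, 5.8],
    [0, 0, 0, 0, 0, -5, 5.8],
    [0, 0, 0, 0, 0, -10, 5.8],
    [0, 0, 0, 0, -4, -12, 5.8],
    [0, 0, 0, -3, -9, -12, 5.8]
  ]
}}

```text
time_s: 33.48
ee_pos: [0.5641, -0.2026, 0.1368]
tcp_rot: [2.4, 2.017, 0.004]
force: [-0.3, -0.9, -0.4]
width: 0.679
```

Call:
{"method": "drive_tool", "body": {
  "steps": [
    [0, 0, 0, -5, -4, 0, 5.8],
    [0, 0, 0, -10, -8, 0, 5.8],
    [0, 0, 0, -15, -12, 0, 5.8],
    [0, 0, 0, -20, -14, 0, 5.8],
    [0, 0, 0, -23, -15, 0, 5.8],
    [0, 0, 0, -23, -15, 0, 5.8]
  ]
}}

```text
time_s: 34.22
ee_pos: [0.3738, -0.4048, 0.134]
tcp_rot: [2.41, 2.012, -0.001]
force: [-0.1, -0.3, 0.0]
width: 0.672
```

```bash
python3 - <<'E'
from h import *
s=robot.grab_frame("scene")[:,:,::-1].copy();cv2.imwrite("pics/s20.png",s)
im=robot.grab_frame("top")[:,:,::-1].copy();cv2.imwrite("pics/t20.png",im)
cv2.imwrite("pics/t20c.png",cv2.resize(im[95:255,100:450],None,fx=2.2,fy=2.2,interpolation=2))
hsv=cv2.cvtColor(im,cv2.COLOR_BGR2HSV);H,S,V=[hsv[...,i].astype(int) for i in range(3)]
def fr(o,y,p):
    c,s_=np.cos(y),np.sin(y);d=np.array(p)-o;return np.round([c*d[0]+s_*d[1],-s_*d[0]+c*d[1]],1)
pair=(np.array([622.1,126.4+50.05]),.071); deep=(np.array([618.05,-181.75]),-.176)
for n,m,b,z,t in [("dish",(S<30)&(V>205),(135,128,195,188),.021,pair),("pw",(H>50)&(H<100)&(V>120)&(S>15),(196,135,235,175),.032,pair),("case",V<45,(335,158,373,190),.033,deep),("remote",(S<60)&(V>60)&(V<150),(310,115,402,160),.028,deep),("burn",(H>19)&(H<35)&(S>150)&(V>90),(145,140,182,175),.05,pair),
 ]:
    try:
        c=blob(m,b);w=(onz("top",c[:,0],z)*1000).astype(np.float32);r=cv2.minAreaRect(w);e=cv2.minEnclosingCircle(w)
        print(n,cv2.boundingRect(c),np.round(r[0],1),np.round(r[1],1),round(r[2],1),"circ",np.round(e[0],1),round(2*e[1],1),"tray frame",fr(*t,r[0]),fr(*t,e[0]))
    except Exception as x: print(n,x)
E
```

```text
dish (147, 141, 32, 32) [617.4 226. ] [56.6 69.6] 38.2 circ [622.  227.9] 73.1 tray frame [-1.2 49.8] [ 3.5 51.4]
pw (200, 140, 28, 27) [624.6 121.4] [56.5 55. ] 89.0 circ [625.5 121. ] 57.7 tray frame [ -1.4 -55.1] [ -0.5 -55.5]
case (339, 161, 30, 24) [ 578.9 -171.9] [61.7 45.8] 81.1 circ [ 577.9 -171.8] 69.2 tray frame [-40.3   2.8] [-41.3   2.8]
remote (322, 124, 5, 17) [ 667.4 -111.7] [ 6.9 35.7] 80.3 circ [ 667.3 -112.4] 35.9 tray frame [36.3 77.7] [36.3 76.9]
burn (152, 147, 14, 13) [623.2 231.8] [25.1 26.8] 0.1 circ [622.8 231.1] 30.3 tray frame [ 5.  55.1] [ 4.6 54.5]
```

View pics/t20c.png

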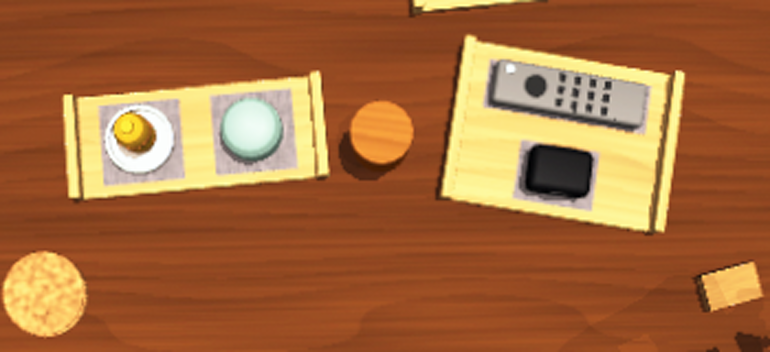

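View pics/s20.png

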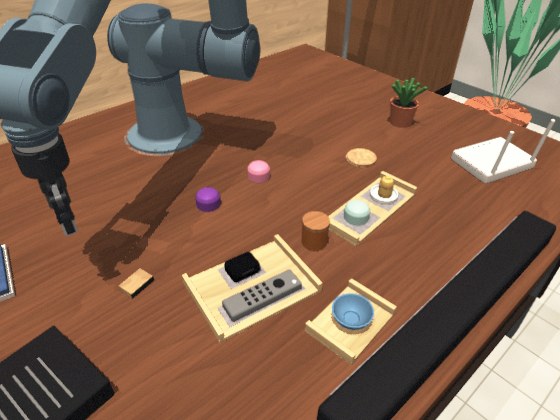

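Both views show everything on its pad. I'll check the remote, and the burner relative to the dish, in both views.

```bash
python3 - <<'E'
from h import *
im=cv2.imread("pics/t20.png");s=cv2.imread("pics/s20.png")
a=cv2.resize(im[138:178,138:188],None,fx=8,fy=8,interpolation=0);b=cv2.resize(s[168:208,360:410],None,fx=8,fy=8,interpolation=0)
cv2.imwrite("pics/c21.png",cv2.hconcat([a,b]))
print("dish",onz("top",[(163.2,158.3)],.021),"remote",onz("top",[(357.7,138)],.028),"remote ends",onz("top",[(323.3,132),(392.7,143.9)],.028))
t0=cv2.imread("pics/top0.png");d=cv2.absdiff(t0,im).max(2)
for n,bx in dict(coast=(98,205,144,252),jar=(255,138,292,172),match=(414,210,450,240)).items():
    print(n,np.mean(d[bx[1]:bx[3],bx[0]:bx[2]]>40))
E
```

```text
dish [[0.6174366  0.22943751]] remote [[ 0.65372263 -0.18444097]] remote ends [[ 0.66725763 -0.11089436]
 [ 0.64048034 -0.26020016]]
coast 0.0
jar 0.0
match 0.0
```

View pics/c21.png

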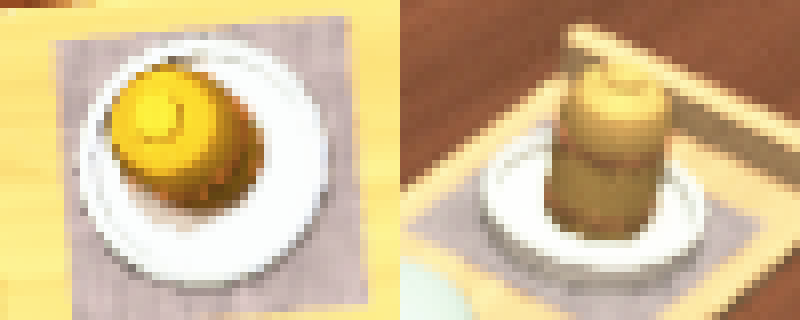

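```bash
python3 - <<'E'
from h import *
print("top burner",onz("top",[(157.5,152.3)],.067),"dish",onz("top",[(162.8,158.1)],.021))
print("scene burner",onz("scene",[(385.8,177.3)],.067),"dish",onz("scene",[(383.9,192.5)],.021))
o1,d1=ray("scene",[(385.8,177.3)]);o2,d2=ray("top",[(157.5,152.3)])
t=np.linalg.lstsq(np.c_[d1[0],-d2[0]],o2-o1,rcond=None)[0];print(o1+t[0]*d1[0],o2+t[1]*d2[0])
E
```

```text
top burner [[0.62109223 0.22932129]] dish [[0.61788237 0.23028894]]
scene burner [[0.61672743 0.22777717]] dish [[0.61782191 0.23116251]]
[0.61780524 0.22596064 0.06845948] [0.62053193 0.2285941  0.06972356]
```

Everything is within about 6 mm of target and the three bystanders haven't moved, so I'm handing in.

```bash
python3 - <<'E'
from rig import robot
print(robot.get_obs()["time_s"]); robot.close_job()
E
```

```text
34.325
the job is handed in; nothing more can be done
```

I set out both trays and handed the job in at 34.3 s, with the gripper clear of everything. All measured offsets are well inside the limits.

| Item | Placed on | Offset in the last pictures |
|---|---|---|
| Incense dish | Left pad, pair tray | about 2 mm from centre |
| Brass burner | Upright in the dish | about 3–4 mm from dish centre; knob at about 69 mm height, 67–68 mm expected |
| Pale blue-green paperweight | Right pad, pair tray | under 2 mm |
| Earbud case | Front pad, deep tray | about 3 mm |
| Remote | Back pad, deep tray | about 6 mm; within 0.01 rad of the pad's length |

- **Bystanders:** the picture regions around the jar, coasters and matchbox were unchanged from the first picture. I left the pink and purple look-alikes alone.
- **Checks that failed:** the colour masks for the dish, with the burner in it, and for the remote picked up the wrong areas in the last picture. I read their edges by eye from enlarged crops instead.
- **Checks that disagreed:** the two camera views differed by about 4 mm on the burner's position.

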